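# Clamp the docking hub in its desk holder

## Task

Set the grey docking hub flat on the base plate of the aluminium desk holder, lengthways between its four corner posts, then turn the eccentric knob anticlockwise until its lobe presses the hub firmly against the spring-loaded stop: about 12 N once you have let go, which is half of the spring's travel. Set the hub down gently, do not wind the knob on until the stop bottoms out, let go of everything, and leave the other things on the desk alone.

Things in the scene. Friction and masses are not known exactly. Their poses are not given: they have to be found in the camera images.
- hub: Docking hub: plain grey metal box, 96 x 56 x 28 mm (its x, y, z), about 0.26 kg, black ports along both long sides, a small black button on top. Starts flat on the desk beside the holder. Origin at the centre of its underside, x along its length, z up. Either end may face the stop.
- holder: Aluminium holder fixed to the desk, origin at the centre of its underside, z up. Base plate 250 x 100 x 8 mm (x, y, z), top at z = 8. On it four corner posts (14 x 6 mm, 14 high) centred at x = -39 and 33, y = -33 and 33: a channel 60 wide for the hub, its length along x; 58 mm is open between the posts of a side for the fingers. Knob axis at x = -74, y = 0; stop at the +x end.
- seat (a point): Point on the base plate's top (8 mm above the desk), at x = -8, y = 0 of the holder: with the hub's origin here, its length along the holder's x, it clears the posts by 2 mm a side and the turned-away knob and the stop by 2 mm or more. The lobe then slides it up to the stop, which may move it up to 10 mm to +x.
- stop_zone (a point): Middle of where the stop's face can be (holder x = 45.5 mm). The stop is an aluminium block 32 mm high above the plate with a black rubber bumper (50 wide, 20 high) on a spring of 8 N/mm; it bottoms after 3 mm, at 24 N. The bumper's face looks to the holder's -x. The stop was set by hand: its face is really up to 3 mm to either side of this point along x, and is not measured.
- cam: Eccentric knob, turning about the vertical axis through its origin, which lies on the top of the base plate. Its +x points to the lobe: a steel disc of radius 26 mm, 2 to 22 mm above the origin, centred 11 mm off the axis towards +x. Starts with the lobe away from the hub, 0.1 to 0.4 rad anticlockwise (from above) past the holder's -x. Turns anticlockwise; end stop at 2.6 rad from the holder's -x.
- grip (a point): Centre of the knob's black bar grip, on the axis 64 mm above the desk. Bar 12 x 32 x 30 mm (x, y, z of cam; it stands square to the lobe), top 79 mm above the desk, on a thin stem. Hold it across its 12 mm. While turning, keep the fingertips above the hub's top (36 mm above the desk). It may be let go and gripped afresh: friction holds the knob where it is left, also under load.
- lobe (a point): Outermost point of the disc, 37 mm from the axis. The disc meets the hub with the knob about 1.0 to 1.7 rad from the holder's -x, as the stop is set; the wanted pressure comes 0.15 to 0.35 rad later. Friction takes 0.3 N m; each newton on the hub adds 0.03 N m. Letting go loses about a quarter of it: 16 N, felt as 0.5 N m above free turning, leaves 12 N.
- mouse: White computer mouse, 100 x 58 x 32 mm, loose on the desk; to be left alone. Origin at the centre of its underside.
- mug: White mug, 80 mm wide, 90 mm high, loose on the desk; to be left alone. Origin at the centre of its underside.
- powerbank: Flat black power bank, 130 x 66 x 16 mm, loose on the desk; to be left alone. Origin at the centre of its underside.
- stapler: Stapler, 130 x 34 x 52 mm, loose on the desk; to be left alone. Origin at the centre of its underside.
- driver: Screwdriver, 170 mm long, loose on the desk; to be left alone. Origin at the centre of its underside.
- webcam: Black web camera on a stand, 90 mm wide, 67 mm high, loose on the desk; to be left alone. Origin at the centre of its underside.
- notepad: Brown notepad, 150 x 105 x 14 mm, loose on the desk; to be left alone. Origin at the centre of its underside.

How it is judged (in metres and radians):
On the way, in this order (a step that is already met when the one before it is completed fails the run):
1. the hub lies flat on the holder between the four posts, not yet pressed by the knob (x of hub in the frame of holder between -0.016 and 0.006 m and y of hub in the frame of holder between -0.004 and 0.004 m and z of hub in the frame of holder between 0.005 and 0.011 m and angle between the x axis of hub and the x axis of holder, either way round below 0.09 rad and angle between hub's own z axis and vertical below 0.05 rad and contact force between cam and hub below 3 N), for 0.2 s.
2. the knob's lobe presses on the hub (x of hub in the frame of holder between -0.016 and 0.006 m and y of hub in the frame of holder between -0.004 and 0.004 m and z of hub in the frame of holder between 0.005 and 0.011 m and angle between the x axis of hub and the x axis of holder, either way round below 0.09 rad and angle between hub's own z axis and vertical below 0.05 rad and contact force between cam and hub above 4 N), for 0.1 s.
At the end, for the whole second after the job is handed in: the hub lies flat on the base plate between the four posts (within 4 mm of the middle line, within 0.09 rad of the holder's length) at rest, and the knob's lobe presses it against the sprung stop with 7 to 19 N with nothing held (x of hub in the frame of holder between -0.016 and 0.006 m and y of hub in the frame of holder between -0.004 and 0.004 m and z of hub in the frame of holder between 0.005 and 0.011 m and angle between the x axis of hub and the x axis of holder, either way round below 0.09 rad and angle between hub's own z axis and vertical below 0.05 rad and contact force between cam and hub between 7 and 19 N and linear speed of hub below 0.01 m/s); the robot touches nothing.
It fails at once if the knob presses on the hub with more than 28 N (contact force between cam and hub above 28 N).
It fails at once if the hub is slammed or pressed onto the holder with more than 80 N (contact force between hub and holder above 80 N).
It fails at once if another thing on the desk is moved by more than 30 mm (distance of any of mouse, mug, powerbank, stapler, driver, webcam, notepad from where it was at the start of the episode above 0.03 m).
It also fails if it takes over 61 s, if anything falls off the work surface, if the arm or the gripper's body presses on something with over 40 N, if the wrist force passes 120 N, or if a joint passes its speed limit or range.

## Robot

A 6-joint arm with a two-finger parallel gripper is mounted at the origin on the work surface. World frame = base frame: x ahead of the robot, y to its left, z up, the work surface at z = 0. Lengths are in mm, angles in degrees, forces in N, time in s.
With the tool pointing down it reaches from about 350 to 925 mm from the base axis. Payload 6.4 kg.
Tool frame: the origin (TCP) lies at the very end of the fingers, on their centre line; the grasp point (between the pads) lies 19 mm behind it; z points along the fingers, y is the line along which they close (so a half turn about z gives the same grasp; the last joint's range is limited). The gripper opens to 85 mm and grips with 20 to 120 N. Pads are 22 mm wide; open, the fingers measure 114 mm over their backs; the gripper's body (76 mm by 85 mm) begins 54 mm behind the grasp point. The pads swing forward as they close: fully open they stand 13 mm farther back than shut.
Start: joints at [-85.606, 14.043, 89.255, -0, 76.702, -9.975], TCP at [161.321, -629.674, 202.39] pointing down, gripper open.
Joint ranges: [-179.41, 179.41], [-58.25, 129.5], [7.25, 145.43], [-54.29, 234.29], [11.92, 165.04], [-157.13, 157.13]. Speed limits (degrees/s): [147.25, 147.25, 180, 180, 180, 180].

## Interface

Orientations are given as a 3x3 rotation matrix whose columns are the frame's x, y, z axes.
In Python, from plant import env, cams, job gives the robot as it stands.
- The arm moves only by the tool step_arm, never from a script. Its argument "series" is a list of rows, each a list of 2 entries, a list of its own where there are three numbers: the shift along the tool's x, y, z in cm, then the turn about the tool's z in degrees. In form: [[[x, y, z], roll], ...]. A call has 1 to 20 rows; each row shifts and turns the commanded pose from where the row before left it, along the tool's axes as they then stand; what a row does not reach is not made up. A row lasts 1/10 s, in which the tool goes at most 50 mm and 8.59 degrees, less where a joint would pass 70% of its speed; a pose out of reach is approached as far as the arm can. A call is refused whole if a number of a shift passes 5 or a number of a turn 8.59, either way. A call with a gripper value outside its range is refused whole. "gripper" is the opening, from 0 (shut) to 1 (fully open), set as the call begins (left out, the last holds). The fingers move at their own pace and stop on an object; "newtons" is the grip in N (left out, the last holds). Time passes only in rows, so rows that do not move let the fingers close. It gives the time, the measured TCP pose, the force, the opening and the grip force at its end, in the units of the state.
- env.get_state(): the state, without advancing time (a new reading comes with each control period).
- cams.snapshot(name): name is "scene" or "side" or "wrist"; returns a dict with "frame" (400x640x3 uint8, red, green, blue), "fx", "fy", "cx", "cy" (pixels), "T" (4x4, takes a point from camera to world coordinates). Camera axes: x right, y down, z forward; pixel columns grow to the right and rows downward; lengths in mm; the calibration is good to about 2 mm. A picture is of the moment at which its call begins. There is no depth.
- job.close_job(): hands the job in; it is judged then, once.
The state is a dict: "clock": time; "joints": joint angles; "joint_vel": joint speeds; "effort": joint torques, N m; "eef_pos": TCP position; "tool_rot": TCP orientation; "ft_force": force on the tool from outside, world axes, zero at the start; "moment": the same for the moment, N m; "finger_gap": finger opening in mm; "finger_force": force on a finger pad.
Only numpy, scipy, OpenCV 4.12 (cv2) and the standard library are available. Lean on these libraries where they do the work, as an engineer would, in place of code of your own. Each camera call takes 0.05 s, during which the arm holds its last target. There are 200 camera calls.

## Working session

There is one attempt and no reset: what is moved stays moved. The work goes in short steps, Python scripts to look and compute and a tool call to move; the robot and the scene stay as the last step left them, time stands still between calls to the robot, and variables do not carry over. Pictures are saved under pics/ and viewed, at most 10 in all, crops included, and the job is handed in when it is done.

Besides the shell and the picture viewer there is one more tool, called after ">>>" by a JSON object that holds its "api" and its "payload". step_arm: Moves the arm, as the interface text tells. Its arguments: {"type":"object","properties":{"series":{"type":"array","items":{"type":"array"}},"gripper":{"type":"number"},"newtons":{"type":"number"}},"required":["series"]}

```bash
mkdir -p pics; ls
python3 - <<'E'
from plant import env,cams
import cv2,numpy as np
s=env.get_state();print(s)
for n in("scene","side","wrist"):
    d=cams.snapshot(n);np.savez(f"pics/{n}0.npz",**d);cv2.imwrite(f"pics/{n}0.png",d["frame"][:,:,::-1])
    print(n,d["fx"],d["fy"],d["cx"],d["cy"],np.round(d["T"],3).tolist())
E
```

```text
pics
{'clock': 0.0, 'joints': array([-8.56069518e+01,  1.40838563e+01,  8.93269328e+01,  9.77864461e-04,
        7.67021510e+01, -9.97613787e+00]), 'joint_vel': array([ 0.02863567, -0.033869  ,  0.0296475 ,  0.03477237, -0.05337781,
       -0.00674664]), 'effort': array([-6.76477866e-04, -4.29509497e+01, -3.26126289e+01, -9.88469287e-05,
        5.44239898e-03, -1.61521911e-06]), 'eef_pos': array([ 161.2608637 , -629.02885431,  201.26435122]), 'tool_rot': array([[ 9.68717770e-01,  2.48164994e-01, -1.34427572e-04],
       [ 2.48164772e-01, -9.68715840e-01,  1.96665544e-03],
       [ 3.57832916e-04, -1.93849426e-03, -9.99998057e-01]]), 'ft_force': array([-0.38829234,  0.0539892 , -0.65432244]), 'moment': array([-1.22436779e-02, -6.61427892e-05, -2.91053757e-02]), 'finger_force': 0.0, 'finger_gap': 85.56727782426093}
scene 426.7805083313693 426.7805083313693 322.0985169100352 194.83986172268934 [[-0.066, 0.795, -0.604, 1347.572], [0.998, 0.046, -0.048, 59.975], [-0.01, -0.605, -0.796, 1077.394], [0.0, 0.0, 0.0, 1.0]]
side 416.6513026277144 416.6513026277144 316.46091263001716 199.2492713527434 [[-0.896, -0.269, 0.354, 127.39], [-0.444, 0.537, -0.717, 855.25], [0.002, -0.799, -0.601, 803.024], [0.0, 0.0, 0.0, 1.0]]
wrist 340.3423821643077 340.3423821643077 320.9845452981228 201.83033732046147 [[0.248, -0.931, -0.268, 229.117], [-0.969, -0.239, -0.067, -611.704], [-0.001, 0.277, -0.961, 371.612], [0.0, 0.0, 0.0, 1.0]]
```

View pics/scene0.png

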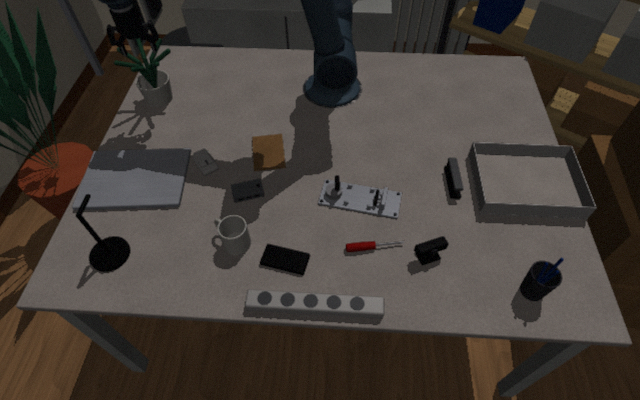

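View pics/side0.png

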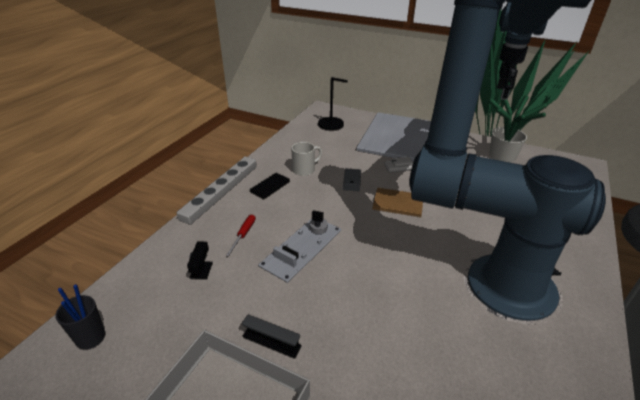

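Scene view: the hub is at about (247,190), the holder at (360,199) with its knob at the left end (337,187) and the stop near (378,199). In the side view the hub is at (352,180) and the holder runs from (270,268) to (330,228). Next I'll enlarge both views.

```bash
cat > h.py <<'E'
import numpy as np,cv2
def ray(d,u,v):
    T=d["T"];r=T[:3,:3]@np.array([(u-d["cx"])/d["fx"],(v-d["cy"])/d["fy"],1]);return T[:3,3],r
def onz(d,u,v,z):
    o,r=ray(d,u,v);return o+r*(z-o[2])/r[2]
def proj(d,p):
    T=d["T"];q=T[:3,:3].T@(np.asarray(p,float)-T[:3,3]);return np.array([d["fx"]*q[0]/q[2]+d["cx"],d["fy"]*q[1]/q[2]+d["cy"]])
def tri(obs):
    A=np.zeros((3,3));b=np.zeros(3)
    for d,u,v in obs:
        o,r=ray(d,u,v);r=r/np.linalg.norm(r);M=np.eye(3)-np.outer(r,r);A+=M;b+=M@o
    return np.linalg.solve(A,b)
E
python3 - <<'E'
from h import *
s=dict(np.load("pics/scene0.npz"));e=dict(np.load("pics/side0.npz"))
print(onz(s,247,190,14),onz(s,337,190,8),onz(s,378,201,30),onz(s,360,199,8),onz(e,352,180,14))
a=cv2.resize(s["frame"][165:225,225:415],None,fx=4.2,fy=4.2,interpolation=cv2.INTER_CUBIC)
b=cv2.resize(e["frame"][160:285,250:370],None,fx=2.7,fy=2.7,interpolation=cv2.INTER_CUBIC)
c=np.zeros((600,800,3),np.uint8);c[:a.shape[0],:a.shape[1]]=a[:,:800];c[256:256+b.shape[0],:b.shape[1]]=b[:344]
w=np.load("pics/wrist0.npz")["frame"];c[270:270+300,330:330+470]=cv2.resize(w,(480,300))[:,:470]
cv2.imwrite("pics/crop1.png",np.clip(c[:,:,::-1]*1.7,0,255))
E
```

```text
[ 535.84300126 -242.76821727   14.        ] [514.67523659  41.40048516   8.        ] [566.98765137 168.27075011  30.        ] [546.08738091 114.64405514   8.        ] [ 533.27366618 -236.37054255   14.        ][ WARN:0@0.063] global loadsave.cpp:1063 imwrite_ Unsupported depth image for selected encoder is fallbacked to CV_8U.
```

View pics/crop1.png

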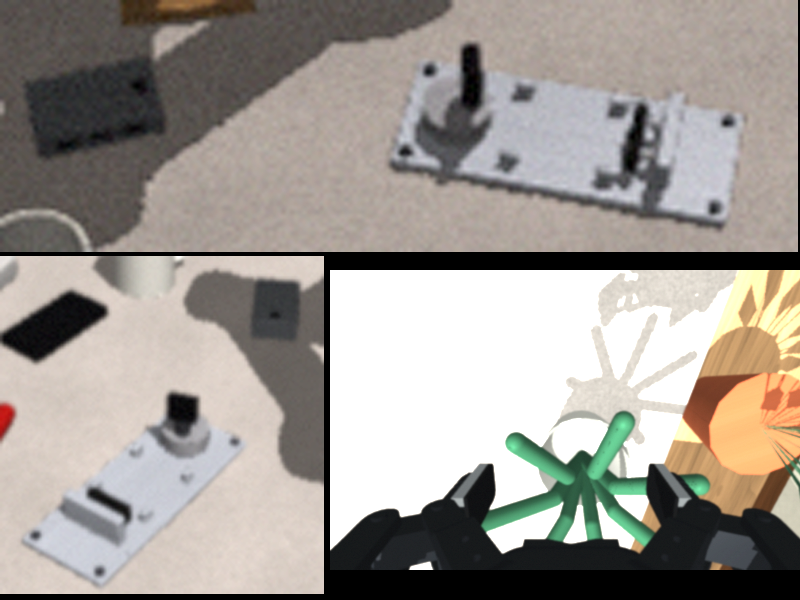

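The enlarged crops show the hub's top corners, the plate's corners (scene crop TL (412,62), TR (743,115), BR (725,222), BL (392,165)) and the knob bar at (471,75). I'll take coarse poses from these.

Run:
```python
from h import *
s=dict(np.load("pics/scene0.npz"));e=dict(np.load("pics/side0.npz"))
f=lambda c:(c[0]/4.2+225-.4,c[1]/4.2+165-.4); g=lambda c:(c[0]/2.7+250-.3,(c[1]-256)/2.7+160-.3)
H=[onz(s,*f(c),8) for c in[(412,62),(743,115),(725,222),(392,165)]];print(np.round(H,1).tolist(),np.mean(H,0))
x=(H[1]+H[2]-H[0]-H[3])/2;print(np.linalg.norm(x),np.degrees(np.arctan2(x[1],x[0])))
B=[onz(s,*f(c),28) for c in[(25,85),(150,58),(165,130),(40,150)]];print(np.round(B,1).tolist(),np.mean(B,0))
x=(B[1]+B[2]-B[0]-B[3])/2;print(np.linalg.norm(x),np.degrees(np.arctan2(x[1],x[0])))
B=[onz(e,*g(c),28) for c in[(255,281),(300,281),(299,333),(253,331)]];print(np.round(B,1).tolist(),np.mean(B,0))
print("hub button tri",tri([(s,*f((138,84))),(e,*g((274,316)))]))
print("grip top tri",tri([(s,*f((471,46))),(e,*g((183,397)))]))
```

```text
[[473.8, -6.8, 8.0], [510.8, 245.0, 8.0], [609.1, 227.6, 8.0], [572.6, -15.1, 8.0]] [541.5616977  112.66396436   8.        ]
249.94105677800943 81.533653810729
[[529.1, -294.3, 28.0], [497.6, -204.4, 28.0], [565.1, -182.8, 28.0], [588.6, -271.4, 28.0]] [ 545.08771194 -238.20774166   28.        ]
93.37397137335236 107.12206330960346
[[575.9, -267.2, 28.0], [524.8, -292.8, 28.0], [483.9, -185.8, 28.0], [534.5, -165.1, 28.0]] [ 529.75971482 -227.69030669   28.        ]
hub button tri [ 524.17805215 -208.51691563   27.31740904]
grip top tri [521.81104656  42.28946486  83.32704747]
```

>>> {"api": "step_arm", "payload": {"series": [[[2,-1.2,0],0],[[3.8,-2.4,0],0],[[3.8,-2.4,0],0],[[3.8,-2.4,0],0],[[3.8,-2.4,0],0],[[3.8,-2.4,0],0],[[3.8,-2.4,0],0],[[3.8,-2.4,0],0],[[3.8,-2.4,0],0],[[3.8,-2.4,0],0],[[3.8,-2.4,0],0],[[3.8,-2.4,0],0],[[2.2,-1.2,0],0]], "gripper": 1}}

```text
clock: 1.45
eef_pos: [536.9, -233.7, 202.1]
tool_rot: [[0.968, 0.251, -0.0], [0.251, -0.968, 0.001], [0.0, -0.001, -1.0]]
ft_force: [0.3, -1.0, 0.3]
finger_gap: 85.4
finger_force: 0.0
```

>>> {"api": "step_arm", "payload": {"series": [[[0,0,0],-8.5],[[0,0,0],-8.5],[[0,0,0],-8.5],[[0,0,0],-8.5],[[0,0,0],-8.5],[[0,0,0],-8.5],[[0,0,0],-8.5],[[0,0,0],-8.5],[[0,0,0],-8.5],[[0,0,0],-8.5],[[0,0,0],-8],[[0,0,0],0],[[0,0,0],0]]}}

```text
clock: 2.75
eef_pos: [535.3, -236.4, 202.1]
tool_rot: [[-0.296, 0.955, -0.0], [0.955, 0.296, 0.0], [0.0, -0.0, -1.0]]
ft_force: [0.6, 0.0, -0.3]
finger_gap: 85.5
finger_force: 0.0
```

```bash
cat >> h.py <<'E'
def shot(n,k):
    from plant import cams
    d=cams.snapshot(n);np.savez(f"pics/{k}.npz",**d);cv2.imwrite(f"pics/{k}.png",d["frame"][:,:,::-1]);return d
E
python3 - <<'E'
from h import *
shot("wrist","w1")
E
```

>>> {"api": "step_arm", "payload": {"series": [[[3,0,0],0],[[4,0,0],0],[[3,0,0],0],[[0,0,0],0],[[0,0,0],0]]}}

```text
clock: 3.3
eef_pos: [505.7, -140.9, 202.6]
tool_rot: [[-0.298, 0.954, 0.001], [0.954, 0.298, -0.001], [-0.001, 0.0, -1.0]]
ft_force: [0.4, -0.0, 0.1]
finger_gap: 85.6
finger_force: 0.0
```

Run:
```python
from h import *
from plant import env
b=shot("wrist","w2");s=env.get_state();print(s["eef_pos"],np.degrees(np.arctan2(s["tool_rot"][1,0],s["tool_rot"][0,0])))
a=np.load("pics/w1.npz")
print(np.round(a["T"][:3,3]),np.round(b["T"][:3,3]),[np.round(proj(x,(537,-235,28))) for x in(a,b)])
c=np.concatenate([a["frame"][70:370,120:520],b["frame"][100:400,120:520]],1)
cv2.imwrite("pics/c2.png",np.clip(c[:,:,::-1]*1.5,0,255).astype(np.uint8))
```

```text
[ 505.88829175 -141.53276416  202.64411424] 107.32092027842728
[ 515. -169.  372.] [485. -74. 373.] [array([323., 174.]), array([323., 263.])]
```

View pics/c2.png

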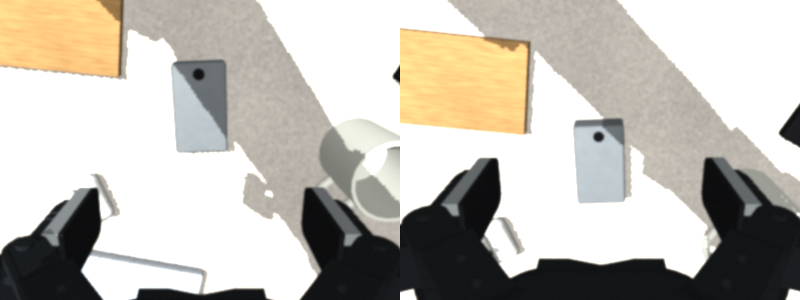

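The left half (w1) shows the hub's top at crop (173–227, 62–151) with the button at (198,74). The right half (w2) shows the hub's top at (575–624, 126–202) with the button at (598,136). The mug is to the right.

Run:
```python
from h import *
a=np.load("pics/w1.npz");b=np.load("pics/w2.npz")
A=[(293,134),(346,132),(347,221),(298,222)];B=[(295,226),(342,225),(344,301.5),(299,302)]
P=np.array([tri([(a,*p),(b,*q)]) for p,q in zip(A,B)]);print(P.round(1))
print("btn",tri([(a,318,144),(b,318,236)]))
for d,Q in((a,A),(b,B)):
    X=np.array([onz(d,*p,28) for p in Q]);v=(X[0]+X[1]-X[2]-X[3])/2;w=X[1]+X[2]-X[0]-X[3]
    print(X.mean(0).round(1),np.linalg.norm(v),np.linalg.norm(w)/2,np.degrees(np.arctan2(v[1],v[0])),np.degrees(np.arctan2(w[1],w[0])))
```

```text
[[ 495.7 -205.7   20.2]
 [ 545.3 -188.    22.9]
 [ 576.9 -277.8   22.5]
 [ 526.7 -295.1   21.1]]
btn [ 522.78113821 -207.24034122   25.84011092]
[ 536.2 -240.2   28. ] 93.21071738375616 52.6185207107548 109.10456527519986 18.889434771001007
[ 534.9 -238.7   28. ] 93.33278900997416 51.209477746218255 109.35550359862049 18.36724757468979
```

>>> {"api": "step_arm", "payload": {"series": [[[-3.3,0,0],-1.9],[[-3.5,0,0],0],[[-3.3,0.25,0],0],[[0,0,3],0],[[0,0,4],0],[[0,0,4],0],[[0,0,4],0],[[0,0,2],0],[[0,0,1.5],0],[[0,0,1.2],0],[[0,0,0],0],[[0,0,0],0]]}}

```text
clock: 4.55
eef_pos: [541.0, -236.7, 6.3]
tool_rot: [[-0.33, 0.944, 0.001], [0.944, 0.33, -0.001], [-0.001, 0.001, -1.0]]
ft_force: [0.0, 0.5, 0.4]
finger_gap: 85.4
finger_force: 0.0
```

Run:
```python
from plant import env
s=env.get_state();print(s["eef_pos"],s["tool_rot"].round(3).tolist(),s["ft_force"])
```

```text
[ 541.01225758 -236.6903993     6.30399869] [[-0.33, 0.944, 0.001], [0.944, 0.33, -0.001], [-0.001, 0.001, -1.0]] [0.01539228 0.5344529  0.37333744]
```

>>> {"api": "step_arm", "payload": {"series": [[[0,-0.3,0],0],[[0,-0.25,0],0],[[0,0,0],0]]}}

```text
clock: 4.85
eef_pos: [535.2, -238.1, 6.2]
tool_rot: [[-0.33, 0.944, 0.001], [0.944, 0.33, -0.001], [-0.001, 0.001, -1.0]]
ft_force: [-0.3, 1.0, -0.7]
finger_gap: 85.5
finger_force: 0.0
```

>>> {"api": "step_arm", "payload": {"series": [[[0,0,0],0],[[0,0,0],0],[[0,0,0],0],[[0,0,0],0],[[0,0,0],0],[[0,0,0],0],[[0,0,0],0],[[0,0,0],0]], "gripper": 0.3, "newtons": 40}}

```text
clock: 5.65
eef_pos: [535.1, -237.8, 5.4]
tool_rot: [[-0.33, 0.944, -0.0], [0.944, 0.33, 0.0], [0.0, -0.0, -1.0]]
ft_force: [0.5, -0.0, -0.0]
finger_gap: 25.9
finger_force: 0.0
```

The fingers closed on nothing, so I'll look.

Run:
```python
from h import *
w=shot("wrist","w3");s=shot("scene","s3");e=shot("side","e3")
c=np.zeros((600,800,3),np.uint8)
c[:300,:480]=cv2.resize(w["frame"],(480,300))
a=cv2.resize(s["frame"][150:230,210:310],(400,300));c[300:600,:400]=a[:300]
b=cv2.resize(e["frame"][140:215,310:410],(400,300));c[300:600,400:800]=b
cv2.imwrite("pics/c3.png",np.clip(c[:,:,::-1]*1.6,0,255).astype(np.uint8))
```

```text
(no output)
```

View pics/c3.png

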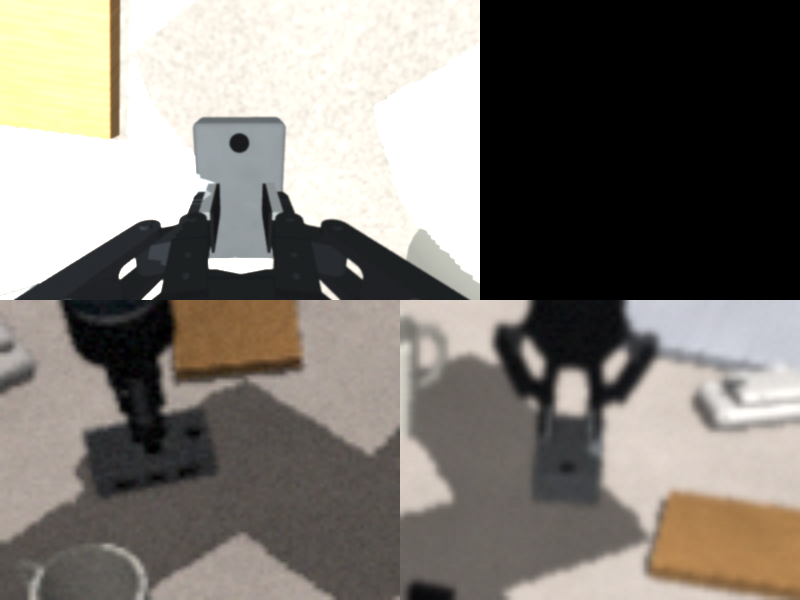

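The wrist and side views show the fingertips over the hub's top instead of beside it. I'll check the true height from camera geometry.

Run:
```python
from h import *
a,b,c,s,e=[np.load(f"pics/{k}.npz") for k in("w1","w2","w3","s3","e3")]
print(c["T"].round(3).tolist())
print("btn pred w3",proj(c,(522.8,-207.2,28)),"seen 318.7,190.7")
sb=(195/4+210,(434-300)/4*80/75+150);eb=((567-400)/4+310,(467-300)/4+140)
print(tri([(s,*sb),(e,*eb)]),tri([(a,318,144),(c,318.7,190.7)]),tri([(s,*sb),(c,318.7,190.7)]),tri([(b,318,236),(c,318.7,190.7)]))
# fingertips: scene & side
from plant import env
print(env.get_state()["eef_pos"],env.get_state()["joints"])
p=env.get_state()["eef_pos"]
for dz in(0,10,20,30,40):
    q=p+[0,0,dz];u=proj(s,q);v=proj(e,q);print(dz,((u[0]-210)*4,(u[1]-150)*3.75+300),((v[0]-310)*4+400,(v[1]-140)*4+300), proj(c,q)*.75)
```

```text
[[0.944, 0.317, 0.09, 511.875], [0.33, -0.907, -0.261, -171.301], [-0.001, 0.276, -0.961, 175.59], [0.0, 0.0, 0.0, 1.0]]
btn pred w3 [317.86547812 191.22301773] seen 318.7,190.7
[ 524.23794676 -206.6692784    26.33216516] [ 522.90585893 -206.94544037   27.89384779] [ 523.42263189 -207.02213237   22.98685904] [ 523.15315237 -207.78597804   24.30238942]
[ 535.04871891 -237.78629483    5.38474986] [-3.50491350e+01  2.02388998e+01  1.04549644e+02  2.43682666e-04
  5.52133412e+01 -5.43167685e+01]
0 (np.float64(155.99607806194012), np.float64(455.7691523101357)) (np.float64(566.1476303084719), np.float64(467.06616813934966)) [240.87806556 180.15974805]
10 (np.float64(154.1425440607063), np.float64(448.51954999410196)) (np.float64(566.7781733127711), np.float64(457.25555270138796)) [240.87255259 185.82169327]
20 (np.float64(152.2670238407934), np.float64(441.18395446631695)) (np.float64(567.4141464169497), np.float64(447.36045036666565)) [240.86639273 192.14800621]
30 (np.float64(150.36912387458915), np.float64(433.7608265488169)) (np.float64(568.0556200686151), np.float64(437.3797650412172)) [240.85946503 199.26290947]
40 (np.float64(148.44844118653327), np.float64(426.24859011051717)) (np.float64(568.7026659392732), np.float64(427.31238158843894)) [240.85161637 207.32365341]
```

Run:
```python
from h import *
w=np.load("pics/w3.npz")["frame"][140:360,220:420]
e=np.load("pics/e3.npz")["frame"][145:195,330:380]
c=np.zeros((528,800,3),np.uint8);c[:,:480]=cv2.resize(w,(480,528),interpolation=cv2.INTER_CUBIC)
c[:320,480:]=np.clip(cv2.resize(e,(320,320),interpolation=cv2.INTER_CUBIC).astype(float)*1.8,0,255)
cv2.imwrite("pics/c4.png",c[:,:,::-1])
```

```text
(no output)
```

View pics/c4.png

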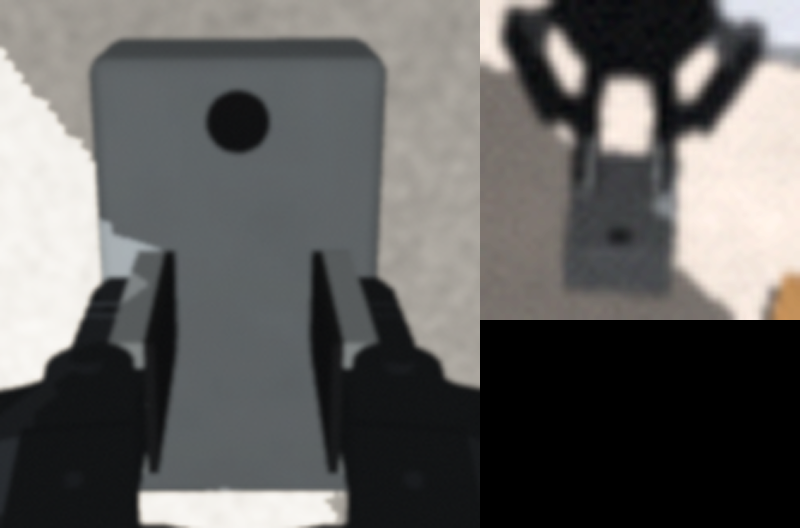

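The pad gap in the picture (57 px for 26 mm) puts the tips about 25 mm above the reported TCP when nearly shut, and about 38 mm above it when open. Kinematics and cameras agree on the hub's top, so only the finger length is off. I'll reopen and go lower while watching the force.

>>> {"api": "step_arm", "payload": {"series": [[[0,0,-1.5],0],[[0,0,-1.5],0],[[0,0,0],0],[[0,0,0],0],[[0,0,0],0],[[0,0,0],0],[[0,0,0],0],[[0,0,0],0]], "gripper": 1}}

```text
clock: 6.6
eef_pos: [534.8, -237.6, 35.0]
tool_rot: [[-0.33, 0.944, -0.001], [0.944, 0.33, 0.0], [0.001, -0.0, -1.0]]
ft_force: [0.1, -0.4, -0.5]
finger_gap: 86.0
finger_force: 0.0
```

>>> {"api": "step_arm", "payload": {"series": [[[0,0,1.5],0],[[0,0,1.5],0],[[0,0,0.5],0],[[0,0,0.5],0],[[0,0,0.5],0],[[0,0,0],0],[[0,0,0],0]]}}

```text
clock: 7.3
eef_pos: [535.3, -237.9, -9.4]
tool_rot: [[-0.33, 0.944, 0.0], [0.944, 0.33, -0.0], [-0.0, 0.0, -1.0]]
ft_force: [-0.7, 0.2, 0.9]
finger_gap: 85.6
finger_force: 0.0
```

No contact at TCP z = -9, which confirms it. I'll go on down to about -23 and close.

>>> {"api": "step_arm", "payload": {"series": [[[0,0,0.4],0],[[0,0,0.4],0],[[0,0,0.3],0],[[0,0,0.3],0],[[0,0,0],0]]}}

```text
clock: 7.8
eef_pos: [534.7, -237.5, -24.2]
tool_rot: [[-0.33, 0.944, -0.001], [0.944, 0.33, 0.001], [0.001, -0.001, -1.0]]
ft_force: [0.3, 1.1, -0.0]
finger_gap: 85.4
finger_force: 0.0
```

>>> {"api": "step_arm", "payload": {"series": [[[0,0,0],0],[[0,0,0],0],[[0,0,0],0],[[0,0,0],0],[[0,0,0],0],[[0,0,0],0],[[0,0,0],0]], "gripper": 0.4, "newtons": 40}}

```text
clock: 8.5
eef_pos: [535.4, -238.0, -23.2]
tool_rot: [[-0.33, 0.944, 0.001], [0.944, 0.33, -0.0], [-0.001, 0.0, -1.0]]
ft_force: [-0.1, 0.8, 4.4]
finger_gap: 55.5
finger_force: 45.5
```

>>> {"api": "step_arm", "payload": {"series": [[[0,0,-0.3],0],[[0,0,-1],0],[[0,0,-2],0],[[0,0,-3],0],[[0,0,-3],3],[[0,0,-3],5],[[0,0,-3],5],[[0,0,-2],5],[[0,0,0],5],[[0,0,0],4.7],[[0,0,0],0]]}}

```text
clock: 9.6
eef_pos: [534.6, -237.4, 149.3]
tool_rot: [[0.146, 0.989, -0.001], [0.989, -0.146, 0.0], [0.0, -0.001, -1.0]]
ft_force: [-0.5, -0.3, -3.2]
finger_gap: 54.9
finger_force: 44.7
```

>>> {"api": "step_arm", "payload": {"series": [[[2,-0.2,0],0],[[3,-0.4,0],0],[[3,-0.4,0],0],[[3,-0.4,0],0],[[3,-0.4,0],0],[[3,-0.4,0],0],[[3,-0.4,0],0],[[2,-0.4,0],0],[[1,-0.2,0],0],[[0,0,0],0],[[0,0,0],0]]}}

```text
clock: 10.7
eef_pos: [537.1, -6.1, 149.3]
tool_rot: [[0.146, 0.989, -0.0], [0.989, -0.146, -0.0], [-0.0, -0.0, -1.0]]
ft_force: [-0.1, 0.2, -2.9]
finger_gap: 55.1
finger_force: 44.7
```

Run:
```python
from h import *
shot("wrist","w5")
```

>>> {"api": "step_arm", "payload": {"series": [[[3,0,0],0],[[4,0,0],0],[[3,0,0],0],[[0,0,0],0],[[0,0,0],0]]}}

```text
clock: 11.25
eef_pos: [552.0, 92.8, 149.3]
tool_rot: [[0.146, 0.989, -0.0], [0.989, -0.146, -0.001], [-0.001, -0.0, -1.0]]
ft_force: [0.1, -0.0, -2.6]
finger_gap: 55.2
finger_force: 44.7
```

Run:
```python
from h import *
b=shot("wrist","w6")["frame"];a=np.load("pics/w5.npz")["frame"]
# each: cols 170..470, rows 0..400
c=np.concatenate([a[:,150:490],b[:,150:490]],1)
c=cv2.resize(c,None,fx=400/340,fy=400/340,interpolation=cv2.INTER_CUBIC)
cv2.imwrite("pics/c5.png",c[:,:,::-1])
```

```text
(no output)
```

View pics/c5.png

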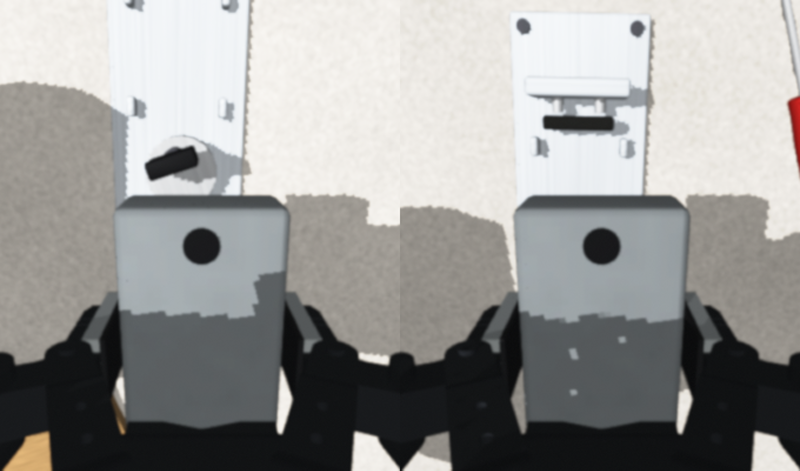

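The crop shows the held hub square in the gripper with its button at (202,246). The left half (w5) shows the knob bar from (147,172) to (197,156) and the posts at (136,107), (224,107), (133,3) and (229,3). The right half (w6) shows the plate's far corners at (511,13) and (652,16), posts at (541,146) and (627,147), and the black bumper at (543–613, 116–129).

Run:
```python
from h import *
a=np.load("pics/w5.npz");b=np.load("pics/w6.npz");s=np.load("pics/scene0.npz");k=400/340
L=lambda x,y:(a,(x+.5)/k-.5+150,(y+.5)/k-.5)
R=lambda x,y:(b,(x-399.5)/k-.5+150,(y+.5)/k-.5)
p=np.array([tri([L(133,3),R(541,146)]),tri([L(229,3),R(627,147)])]);print("posts33",p.round(1),np.linalg.norm(p[0]-p[1]))
q=np.array([onz(*L(136,105),22),onz(*L(224,105),22)]);print("posts-39",q.round(1))
p2=np.array([onz(*R(541,140),22),onz(*R(627,141),22)]);print("posts33 z22",p2.round(1))
c=np.array([onz(*R(511,13),8),onz(*R(652,16),8)]);print("corners",c.round(1),np.linalg.norm(c[0]-c[1]))
d=lambda v:np.degrees(np.arctan2(v[1],v[0]))
m=c.mean(0);v=c[1]-c[0];print("yaw corners",d(v)+90, "from edges", [d(onz(*R(*t),8)-onz(*R(*u),8)) for t,u in(((511,13),(516,190)),((652,16),(643,190)))])
print("yaw posts axis",d(p2.mean(0)-q.mean(0)), np.linalg.norm(p2.mean(0)-q.mean(0)),d(p2[1]-p2[0])+90,d(q[1]-q[0])+90)
for yaw in(81.5,):
    x=np.array([np.cos(np.radians(yaw)),np.sin(np.radians(yaw)),0])
    print("centre from corners",m-125*x,"posts33",p2.mean(0)-33*x,"posts-39",q.mean(0)+39*x)
B=[onz(*L(147,172),79),onz(*L(197,156),79)]
B=[onz(*L(*t),79) for t in((145,165),(195,149),(198,160),(150,177))]
print("bar",np.round(B,1).tolist(),np.mean(B,0),d(B[1]-B[0]),d(B[2]-B[3]))
print("btn",onz(*L(202,246),149.3+51.2)-[537.1,-6.1,0],onz(*R(602,246),149.3+51.2)-[552,92.8,0])
for z in(28,25):print("bumper top front",onz(*R(543,129),z),onz(*R(613,129),z))
```

```text
posts33 [[ 5.116e+02  1.517e+02 -2.800e+00]
 [ 5.788e+02  1.412e+02 -4.000e-01]] 68.09794142126064
posts-39 [[503.2  81.8  22. ]
 [564.7  72.7  22. ]]
posts33 z22 [[517.1 156.6  22. ]
 [578.4 146.8  22. ]]
corners [[510.4 244.    8. ]
 [607.4 227.7   8. ]] 98.34340371972823
yaw corners 80.46965959265845 from edges [np.float64(79.80110996213045), np.float64(80.28561631644723)]
yaw posts axis 79.48823465135331 75.74811231191286 80.92794412706178 81.5790681723131
centre from corners [540.43451809 112.24449336   8.        ] posts33 [542.87024772 119.07440746  22.        ] posts-39 [539.6932346  115.80668259  22.        ]
bar [[510.5, 44.2, 79.0], [541.3, 49.1, 79.0], [542.1, 42.5, 79.0], [512.1, 36.8, 79.0]] [526.47654981  43.15410797  79.        ] 8.945321317976891 10.814729019929464
btn [  4.91974074  32.97504503 200.5       ] [  4.89999794  33.06967768 200.5       ]
bumper top front [520.77548502 163.91507107  28.        ] [569.43304981 156.70805628  28.        ]
bumper top front [520.3491131  163.92914212  25.        ] [569.50753223 156.64794226  25.        ]
```

```bash
cat > ov.py <<'E'
from h import *
def ov(P,out,f=2.8):
    x0,y0,yaw,cam=P;t=np.radians(yaw);R=np.array([[np.cos(t),-np.sin(t)],[np.sin(t),np.cos(t)]])
    W=lambda x,y,z:[*(R@[x,y]+[x0,y0]),z]
    rect=lambda cx,cy,w,h,z:[W(cx+i*w/2,cy+j*h/2,z) for i,j in((-1,-1),(1,-1),(1,1),(-1,1))]
    polys=[rect(0,0,250,100,8)]+[rect(x,y,14,6,z) for x in(-39,33) for y in(-33,33) for z in(22,)]
    tc=np.radians(cam);bx,by=R@[-74,0]+[x0,y0];A=np.array([np.cos(tc),np.sin(tc)]);B=np.array([-A[1],A[0]])
    polys.append([[*(np.array([bx,by])+i*6*A+j*16*B),79] for i,j in((-1,-1),(1,-1),(1,1),(-1,1))])
    ims=[]
    for k,(c0,r0,w,h) in(("w5",(235,0,140,170)),("w6",(235,0,140,170))):
        d=np.load(f"pics/{k}.npz");im=cv2.resize(d["frame"][r0:r0+h,c0:c0+w],None,fx=f,fy=f,interpolation=cv2.INTER_CUBIC)[:,:,::-1]
        im=np.clip((im.astype(float)-60)*1.25,0,255).astype(np.uint8).copy()
        for p in polys:
            q=np.array([(proj(d,v)+.5-[c0,r0])*f for v in p]);cv2.polylines(im,[np.round(q*16).astype(int)],True,(0,0,255),1,cv2.LINE_AA,4)
        ims.append(im)
    cv2.imwrite(out,np.concatenate(ims,1))
E
python3 -c "
from ov import ov
ov((539,112.7,80.4,-80.5),'pics/o1.png')"
```

```text
(no output)
```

View pics/o1.png

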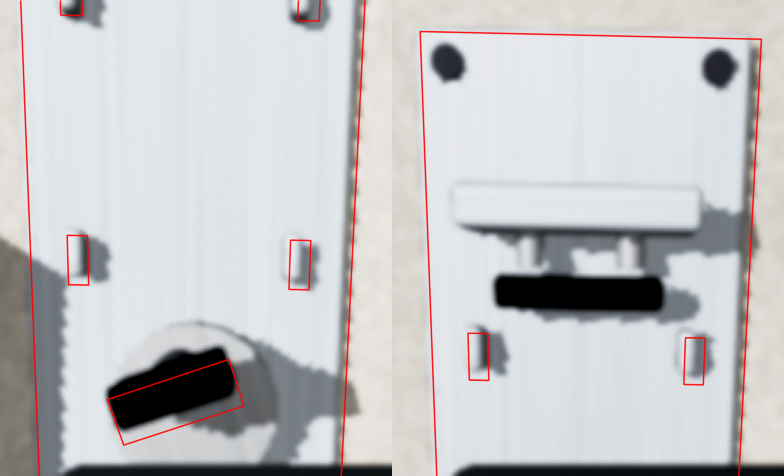

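The overlay shows the yaw is about 1° too small: at the far end the plate sits about 3 mm left of the red outline, at (751,40) against (761,40). I'll refine with colour edges, since the plate is bluish and the desk warm.

Run:
```python
from h import *
from scipy.optimize import least_squares
pts=[]
for k in("w5","w6"):
    d=np.load(f"pics/{k}.npz");f=d["frame"].astype(float);s=cv2.GaussianBlur(f[...,0]-f[...,2],(0,0),1.0)
    t=np.radians(80.8);ux=np.array([np.cos(t),np.sin(t)]);uy=np.array([-ux[1],ux[0]]);o=np.array([539,112.7])
    for name,fixed,rng in(("L",50,np.arange(-60,121,4)),("R",-50,np.arange(-60,121,4)),("F",125,np.arange(-44,45,4))):
        got=[]
        for r in rng:
            v=np.arange(-9,9.1,.25)
            W=[o+(ux*r+uy*(fixed+e) if name!="F" else ux*(fixed+e)+uy*r) for e in v]
            uv=np.array([proj(d,[*w,8]) for w in W])
            if uv.min()<2 or uv[:,1].max()>160 or uv[:,0].max()>636:continue
            g=cv2.remap(s.astype(np.float32),uv[:,0].astype(np.float32)[None],uv[:,1].astype(np.float32)[None],1)[0]
            h=np.gradient(g)*(1 if fixed>0 else -1);i=h.argmax()
            got.append((r,v[i]+fixed,h[i]))
        got=np.array(got)
        if len(got)>4:
            m=np.abs(got[:,1]-np.median(got[:,1]))<3;p=np.polyfit(got[m,0],got[m,1],1)
            print(k,name,len(got),m.sum(),"at r=0:",p[1].round(2),"at r=100:",(p[1]+100*p[0]).round(2),"std",np.std(got[m,1]-np.polyval(p,got[m,0])).round(2),np.median(h))
```

```text
w5 L 23 23 at r=0: 51.31 at r=100: 51.02 std 0.31 0.04754424
w5 R 24 24 at r=0: -48.09 at r=100: -48.36 std 0.25 0.066963434
w6 L 30 30 at r=0: 51.41 at r=100: 51.0 std 0.22 0.07848406
w6 R 30 30 at r=0: -47.93 at r=100: -48.44 std 0.31 0.008490562
```

Run:
```python
from h import *
d=np.load("pics/w6.npz");f=d["frame"].astype(float);s=cv2.GaussianBlur(f[...,0]-f[...,2],(0,0),1.0).astype(np.float32)
g0=cv2.GaussianBlur(f.mean(2),(0,0),.7).astype(np.float32)
t=np.radians(80.6);ux=np.array([np.cos(t),np.sin(t)]);uy=np.array([-ux[1],ux[0]]);o=np.array([537.4,113.0])
def prof(im,y,x,z):
    uv=np.array([proj(d,[*(o+ux*e+uy*y),z]) for e in x],np.float32);return cv2.remap(im,uv[:,:1].T,uv[:,1:].T,1)[0],uv
v=np.arange(119,128.1,.25);r=[]
for y in range(-44,45,4):
    g,uv=prof(s,y,v,8)
    h=np.gradient(g);r.append(v[h.argmax()])
print("far edge",np.round(r,1),np.median(r),uv[:,1].min())
# bumper front bottom edge (z as plate+?), post ends
v=np.arange(30,60,1.)
for y in(-15,-5,5,15):print("bumper z28",y,[f"{int(x)}" for x in prof(g0,y,v,28)[0]])
v=np.arange(15,50,1.)
for y in(33,-33):print("post z22",y,[f"{int(x)}" for x in prof(g0,y,v,22)[0]])
w5=np.load("pics/w5.npz");d=w5;f=d["frame"].astype(float);g0=cv2.GaussianBlur(f.mean(2),(0,0),.7).astype(np.float32)
v=np.arange(-55,-22,1.)
for y in(33,-33):print("post-39 z22",y,[f"{int(x)}" for x in prof(g0,y,v,22)[0]])
# bar: dark blob
m=(f.max(2)<45).astype(np.uint8);m[168:]=0;n,l,st,ce=cv2.connectedComponentsWithStats(m)
for i in range(1,n):
    if st[i,4]>300:
        ys,xs=np.where(l==i);P=np.array([onz(d,x,y,79)[:2] for x,y in zip(xs,ys)],np.float32);print("bar",cv2.minAreaRect(P),st[i])
```

```text
far edge [126.  126.  125.8 126.5 126.5 126.5 126.2 126.2 126.2 126.2 126.  126.8
 126.5 126.2 126.2 126.5 126.5 126.2 126.2 126.2 126.2 126.  126.8] 126.25 6.761602
bumper z28 -15 ['238', '238', '238', '238', '238', '238', '238', '238', '238', '238', '238', '238', '237', '231', '206', '172', '146', '114', '68', '40', '34', '34', '34', '34', '34', '39', '74', '146', '209', '225']
bumper z28 -5 ['239', '240', '240', '240', '240', '240', '240', '240', '240', '240', '240', '240', '240', '233', '210', '176', '147', '111', '66', '40', '34', '34', '34', '34', '34', '42', '81', '159', '223', '240']
bumper z28 5 ['240', '240', '240', '240', '240', '241', '241', '241', '241', '241', '241', '241', '241', '238', '223', '188', '150', '111', '66', '39', '34', '34', '34', '35', '35', '37', '52', '90', '130', '150']
bumper z28 15 ['240', '240', '240', '240', '240', '240', '240', '240', '240', '240', '240', '240', '241', '240', '240', '236', '214', '158', '84', '41', '33', '33', '34', '34', '34', '40', '72', '143', '204', '227']
post z22 33 ['240', '241', '240', '240', '241', '241', '241', '241', '2
[... 366 characters left out ...]
', '233', '231', '225', '221', '227', '227', '204', '175', '160', '155', '155']
post-39 z22 33 ['243', '242', '240', '239', '240', '241', '242', '241', '239', '236', '231', '221', '220', '230', '236', '238', '242', '244', '245', '245', '245', '245', '246', '245', '239', '237', '240', '242', '243', '243', '243', '243', '243']
post-39 z22 -33 ['243', '243', '243', '243', '243', '243', '243', '243', '241', '235', '216', '197', '203', '222', '231', '233', '234', '236', '237', '237', '237', '238', '240', '239', '236', '236', '240', '242', '242', '242', '242', '242', '243']
bar ((526.2494506835938, 43.49895095825195), (30.031200408935547, 11.67840576171875), 9.80670166015625) [275 125  43  27 663]
```

>>> {"api": "step_arm", "payload": {"series": [[[0,0,0],1.0],[[0.7,-0.9,1],0],[[0.65,-0.85,2],0],[[0,0,3],0],[[0,0,3],0],[[0,0,3],0],[[0,0,1.5],0],[[0,0,0.4],0],[[0,0,0],0],[[0,0,0],0]]}}

```text
clock: 12.3
eef_pos: [538.1, 109.5, 11.9]
tool_rot: [[0.164, 0.986, 0.003], [0.986, -0.164, 0.0], [0.0, 0.003, -1.0]]
ft_force: [0.1, 0.3, -3.0]
finger_gap: 55.0
finger_force: 44.6
```

Run:
```python
from plant import env
import numpy as np
P=[env.get_state() for _ in range(1)][0];t=np.radians(80.6)
d=np.array([536.8,109.0])-P["eef_pos"][:2];R=P["tool_rot"]
print(P["eef_pos"],np.degrees(np.arctan2(R[1,0],R[0,0])),"tool shift",R[:2,:2].T@d)
```

```text
[538.10552838 109.54415964  11.91647979] 80.56229295692377 tool shift [-0.75086834 -1.19862299]
```

>>> {"api": "step_arm", "payload": {"series": [[[-0.08,-0.12,0],0],[[0,0,0.5],0],[[0,0,0.6],0],[[0,0,0.6],0],[[0,0,0.4],0],[[0,0,0],0],[[0,0,0],0]]}}

```text
clock: 13.0
eef_pos: [535.4, 108.9, -10.8]
tool_rot: [[0.164, 0.986, -0.0], [0.986, -0.164, -0.0], [-0.0, -0.0, -1.0]]
ft_force: [0.3, 0.1, -1.5]
finger_gap: 55.1
finger_force: 44.7
```

>>> {"api": "step_arm", "payload": {"series": [[[0,0,0],0]]}}

```text
clock: 13.1
eef_pos: [535.6, 109.0, -10.5]
tool_rot: [[0.164, 0.986, 0.0], [0.986, -0.164, 0.0], [0.0, 0.0, -1.0]]
ft_force: [0.1, -0.3, -2.7]
finger_gap: 55.0
finger_force: 44.7
```

>>> {"api": "step_arm", "payload": {"series": [[[0,0,0],0]]}}

```text
clock: 13.2
eef_pos: [535.6, 109.0, -10.4]
tool_rot: [[0.164, 0.986, 0.0], [0.986, -0.164, -0.0], [0.0, 0.0, -1.0]]
ft_force: [-0.3, -0.0, -1.9]
finger_gap: 55.1
finger_force: 44.7
```

>>> {"api": "step_arm", "payload": {"series": [[[0,0,0],0]]}}

```text
clock: 13.3
eef_pos: [535.6, 109.0, -10.4]
tool_rot: [[0.164, 0.986, 0.0], [0.986, -0.164, 0.0], [0.0, 0.0, -1.0]]
ft_force: [0.5, -0.5, -2.6]
finger_gap: 54.9
finger_force: 44.7
```

>>> {"api": "step_arm", "payload": {"series": [[[0,0.12,0],0],[[0,0,0.1],0],[[0,0,0.1],0],[[0,0,0.1],0],[[0,0,0.1],0],[[0,0,0],0],[[0,0,0],0]]}}

```text
clock: 14.0
eef_pos: [536.5, 108.8, -14.7]
tool_rot: [[0.164, 0.986, -0.0], [0.986, -0.164, -0.0], [-0.0, -0.0, -1.0]]
ft_force: [0.5, 0.0, -3.0]
finger_gap: 55.0
finger_force: 44.7
```

>>> {"api": "step_arm", "payload": {"series": [[[0,0,0.05],0],[[0,0,0],0]]}}

```text
clock: 14.2
eef_pos: [536.6, 108.8, -15.1]
tool_rot: [[0.164, 0.986, -0.0], [0.986, -0.164, -0.0], [-0.0, -0.0, -1.0]]
ft_force: [-0.7, -0.3, -3.1]
finger_gap: 55.5
finger_force: 44.7
```

>>> {"api": "step_arm", "payload": {"series": [[[0,0,0.05],0],[[0,0,0],0]]}}

```text
clock: 14.4
eef_pos: [536.6, 108.8, -15.2]
tool_rot: [[0.164, 0.986, -0.0], [0.986, -0.164, -0.0], [-0.0, -0.0, -1.0]]
ft_force: [-2.1, -0.2, 1.9]
finger_gap: 54.9
finger_force: 45.3
```

>>> {"api": "step_arm", "payload": {"series": [[[0,0,0.05],0],[[0,0,0],0]]}}

```text
clock: 14.6
eef_pos: [536.6, 108.8, -15.2]
tool_rot: [[0.164, 0.987, -0.001], [0.987, -0.164, -0.0], [-0.0, -0.001, -1.0]]
ft_force: [-5.2, -0.9, 7.5]
finger_gap: 54.9
finger_force: 45.9
```

>>> {"api": "step_arm", "payload": {"series": [[[0,0,0.05],0],[[0,0,0],0]]}}

```text
clock: 14.8
eef_pos: [536.6, 108.8, -15.2]
tool_rot: [[0.164, 0.987, -0.001], [0.987, -0.164, -0.0], [-0.0, -0.001, -1.0]]
ft_force: [-7.1, -0.9, 10.9]
finger_gap: 55.2
finger_force: 46.4
```

Contact came at TCP z = -15.2, exactly 8 mm above the desk grip, so the hub is on the plate. I'll release it, rise and look.

>>> {"api": "step_arm", "payload": {"series": [[[0,0,-0.1],0],[[0,0,0],0],[[0,0,0],0]]}}

```text
clock: 15.1
eef_pos: [536.9, 108.8, -15.2]
tool_rot: [[0.164, 0.986, 0.0], [0.986, -0.164, 0.0], [0.0, 0.0, -1.0]]
ft_force: [-2.7, -0.1, 5.1]
finger_gap: 55.1
finger_force: 45.5
```

>>> {"api": "step_arm", "payload": {"series": [[[0,0,0],0],[[0,0,0],0],[[0,0,0],0],[[0,0,0],0],[[0,0,0],0]], "gripper": 1}}

```text
clock: 15.6
eef_pos: [536.7, 108.7, -15.7]
tool_rot: [[0.164, 0.986, 0.0], [0.986, -0.164, -0.0], [0.0, 0.0, -1.0]]
ft_force: [0.3, -0.1, -0.4]
finger_gap: 85.4
finger_force: 0.0
```

>>> {"api": "step_arm", "payload": {"series": [[[0,0,-1],0],[[0,0,-2],0],[[0,0,-4],0],[[0,0,-4],0],[[0,0,-4],0],[[-3,0,0],0],[[-4,0,0],0],[[-2,0,0],0],[[0,0,0],0],[[0,0,0],0]]}}

```text
clock: 16.6
eef_pos: [522.0, 20.0, 135.0]
tool_rot: [[0.165, 0.986, 0.001], [0.986, -0.165, 0.0], [0.0, 0.001, -1.0]]
ft_force: [-0.3, 0.8, -0.3]
finger_gap: 85.9
finger_force: 0.0
```

Run:
```python
from h import *
from plant import env
w=shot("wrist","w7");print(env.get_state()["eef_pos"])
c=cv2.resize(w["frame"][:300,200:440],None,fx=2,fy=2,interpolation=cv2.INTER_CUBIC)
cv2.imwrite("pics/c7.png",c[:,:,::-1])
```

```text
[522.01778152  20.50491166 134.79357795]
```

View pics/c7.png

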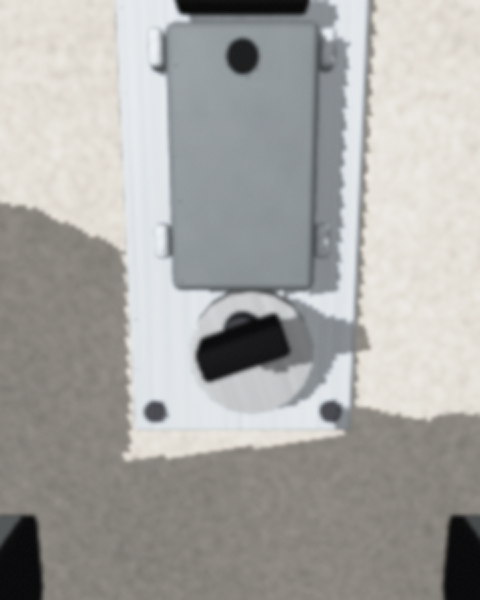

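The hub lies between the four posts (crop top face 168–318, 22–290), square to them, with the disc just clear at (253,292). The bar is centred at about (243,348). Now to locate the bar precisely.

Run:
```python
from h import *
d=np.load("pics/w7.npz");f=d["frame"].astype(float)
m=(f.max(2)<45).astype(np.uint8);m[:140]=0;m[210:]=0;m[:,:280]=0;m[:,360:]=0
n,l,st,ce=cv2.connectedComponentsWithStats(m)
for i in range(1,n):
    if st[i,4]>100:
        ys,xs=np.where(l==i);print(st[i])
        for z in(79,76):
            P=np.array([onz(d,x,y,z)[:2] for x,y in zip(xs,ys)],np.float32);print("bar",z,cv2.minAreaRect(P))
a=np.load("pics/w5.npz")
print(tri([(d,200+243/2,348/2),(a,275+21.5,125+13.5)]))
R=np.radians(80.6);print(np.array([537.8,115.3])-74*np.array([np.cos(R),np.sin(R)]))
```

```text
[299 158  45  32 884]
bar 79 ((525.1621704101562, 46.101375579833984), (29.47423553466797, 16.387052536010742), 9.373361587524414)
bar 76 ((525.0535278320312, 45.52695083618164), (29.865127563476562, 16.604394912719727), 9.37327766418457)
[525.7491387   41.90565098  66.06765383]
[525.71387879  42.29366004]
```

>>> {"api": "step_arm", "payload": {"series": [[[0,0,0],5],[[0,0,0],8.5],[[0,0,0],8.5],[[0,0,0],8.5],[[0,0,0],8.5],[[0,0,0],8.5],[[0,0,0],8.5],[[0,0,0],8.5],[[0,0,0],6.4],[[0.4,-1,0],0],[[0.33,-1.11,0],0],[[0,0,0],0],[[0,0,0],0],[[0,0,0],0]], "gripper": 0.75}}

```text
clock: 18.05
eef_pos: [525.5, 42.2, 134.4]
tool_rot: [[0.986, 0.169, -0.0], [0.169, -0.986, -0.0], [-0.0, 0.0, -1.0]]
ft_force: [0.3, 0.2, -0.1]
finger_gap: 64.1
finger_force: 0.0
```

```bash
cat > st.py <<'E'
from plant import env
import numpy as np
P=env.get_state();R=P["tool_rot"];d=np.array([525.7,42.3])-P["eef_pos"][:2]
print(P["clock"],P["eef_pos"].round(1),"a",np.degrees(np.arctan2(R[1,0],R[0,0])).round(2),"shift",(R[:2,:2].T@d).round(2),"F",P["ft_force"].round(1),"M",P["moment"].round(3),P["finger_gap"].round(1),P["finger_force"],"j6",P["joints"][5].round(1))
E
python3 st.py
```

```text
Traceback (most recent call last):
  File "st.py", line 4, in <module>
    print(P["clock"],P["eef_pos"].round(1),"a",np.degrees(np.arctan2(R[1,0],R[0,0])).round(2),"shift",(R[:2,:2].T@d).round(2),"F",P["ft_force"].round(1),"M",P["moment"].round(3),P["finger_gap"].round(1),P["finger_force"],"j6",P["joints"][5].round(1))
                                                                                                                                                                                  ^^^^^^^^^^^^^^^^^^^^^
AttributeError: 'float' object has no attribute 'round'
```

>>> {"api": "step_arm", "payload": {"series": [[[0,0,2],0],[[0,0,3],0],[[0,0,3],0],[[0,0,2],0],[[0,0,1.1],0],[[0,0,0],0],[[0,0,0],0]]}}

```text
clock: 18.75
eef_pos: [526.3, 41.8, 24.2]
tool_rot: [[0.986, 0.168, 0.001], [0.168, -0.986, -0.0], [0.001, 0.0, -1.0]]
ft_force: [-0.1, -0.9, 0.4]
finger_gap: 64.1
finger_force: 0.0
```

>>> {"api": "step_arm", "payload": {"series": [[[0,0,0],0],[[0,0,0],0],[[0,0,0],0],[[0,0,0],0],[[0,0,0],0],[[0,0,0],0],[[0,0,0],0],[[0,0,0],0]], "gripper": 0, "newtons": 100}}

```text
clock: 19.55
eef_pos: [525.9, 42.0, 24.2]
tool_rot: [[0.986, 0.168, 0.001], [0.168, -0.986, -0.0], [0.001, 0.0, -1.0]]
ft_force: [-1.8, 0.9, 4.9]
finger_gap: 9.9
finger_force: 97.9
```

```bash
sed -i 's/P\["finger_gap"\].round(1)/P["finger_gap"]/' st.py; python3 st.py
```

```text
19.55 [525.9  42.   24.2] a 9.7 shift [-0.18 -0.3 ] F [-1.8  0.9  4.9] M [0.106 0.33  0.149] 9.903386199989155 97.87899613380432 j6 72.6
```

>>> {"api": "step_arm", "payload": {"series": [[[0,0,0],-3],[[0,0,0],-5],[[0,0,0],-5],[[0,0,0],-5],[[0,0,0],-4],[[0,0,0],-2]]}}

```text
clock: 20.15
eef_pos: [525.9, 42.2, 24.2]
tool_rot: [[0.832, 0.555, 0.001], [0.555, -0.832, 0.001], [0.001, -0.0, -1.0]]
ft_force: [-2.8, -0.4, 6.3]
finger_gap: 10.2
finger_force: 98.1
```

```bash
python3 st.py
```

```text
20.15 [525.9  42.2  24.2] a 33.71 shift [-0.1  -0.23] F [-2.8 -0.4  6.3] M [ 0.154  0.343 -0.412] 10.173193218993216 98.1408154964447 j6 48.5
```

>>> {"api": "step_arm", "payload": {"series": [[[0,0,0],-3],[[0,0,0],-4],[[0,0,0],-3],[[0,0,0],-2]]}}

```text
clock: 20.55
eef_pos: [525.9, 42.2, 24.2]
tool_rot: [[0.699, 0.715, 0.001], [0.715, -0.699, 0.001], [0.001, -0.0, -1.0]]
ft_force: [-2.8, 0.9, 5.7]
finger_gap: 10.1
finger_force: 98.1
```

```bash
python3 st.py
```

```text
20.55 [525.9  42.2  24.2] a 45.68 shift [-0.06 -0.24] F [-2.8  0.9  5.7] M [ 0.176  0.446 -0.401] 10.088298629313366 98.12886357307434 j6 36.5
```

>>> {"api": "step_arm", "payload": {"series": [[[0,0,0],-2],[[0,0,0],-2],[[0,0,0],-2]]}}

```text
clock: 20.85
eef_pos: [525.9, 42.2, 24.2]
tool_rot: [[0.62, 0.784, 0.0], [0.784, -0.62, 0.001], [0.001, -0.0, -1.0]]
ft_force: [-3.1, 0.4, 6.3]
finger_gap: 10.3
finger_force: 98.2
```

```bash
python3 st.py
```

```text
20.85 [525.9  42.2  24.2] a 51.67 shift [-0.05 -0.2 ] F [-3.1  0.4  6.3] M [ 0.21   0.406 -0.4  ] 10.27336225843783 98.18179249763489 j6 30.5
```

>>> {"api": "step_arm", "payload": {"series": [[[0,0,0],-2],[[0,0,0],-2],[[0,0,0],-2]]}}

```text
clock: 21.15
eef_pos: [525.9, 42.2, 24.3]
tool_rot: [[0.535, 0.845, 0.0], [0.845, -0.535, 0.001], [0.001, -0.0, -1.0]]
ft_force: [-2.1, 1.3, 6.9]
finger_gap: 10.5
finger_force: 98.2
```

```bash
python3 st.py
```

```text
21.15 [525.9  42.2  24.3] a 57.66 shift [-0.04 -0.18] F [-2.1  1.3  6.9] M [ 0.175  0.393 -0.323] 10.481799560405255 98.20676922798157 j6 24.5
```

>>> {"api": "step_arm", "payload": {"series": [[[0,0,0],-2],[[0,0,0],-2],[[0,0,0],-1]]}}

```text
clock: 21.45
eef_pos: [525.8, 42.2, 24.2]
tool_rot: [[0.46, 0.888, 0.0], [0.888, -0.46, 0.001], [0.001, -0.0, -1.0]]
ft_force: [-3.2, 1.8, 7.1]
finger_gap: 10.0
finger_force: 98.2
```

```bash
python3 st.py
```

```text
21.45 [525.8  42.2  24.2] a 62.64 shift [-0.01 -0.16] F [-3.2  1.8  7.1] M [ 0.205  0.448 -0.368] 10.038215797699051 98.20950508117676 j6 19.6
```

>>> {"api": "step_arm", "payload": {"series": [[[0,0,0],-2],[[0,0,0],-2]]}}

```text
clock: 21.65
eef_pos: [525.8, 42.2, 24.3]
tool_rot: [[0.396, 0.918, 0.0], [0.918, -0.396, 0.001], [0.001, -0.0, -1.0]]
ft_force: [-3.1, 0.9, 6.3]
finger_gap: 10.3
finger_force: 98.3
```

```bash
python3 st.py
```

```text
21.65 [525.8  42.2  24.3] a 66.66 shift [-0.   -0.14] F [-3.1  0.9  6.3] M [ 0.2    0.469 -0.38 ] 10.331939811145704 98.2540225982666 j6 15.6
```

>>> {"api": "step_arm", "payload": {"series": [[[0,0,0],-2],[[0,0,0],-2]]}}

```text
clock: 21.85
eef_pos: [525.8, 42.2, 24.2]
tool_rot: [[0.332, 0.943, 0.0], [0.943, -0.332, 0.001], [0.001, 0.0, -1.0]]
ft_force: [-2.7, 0.8, 6.4]
finger_gap: 10.1
finger_force: 98.4
```

```bash
python3 st.py
```

```text
21.85 [525.8  42.2  24.2] a 70.62 shift [ 0.07 -0.15] F [-2.7  0.8  6.4] M [ 0.092  0.426 -0.644] 10.14179913830224 98.42790126800537 j6 11.6
```

>>> {"api": "step_arm", "payload": {"series": [[[0,0,0],-2],[[0,0,0],-1]]}}

```text
clock: 22.05
eef_pos: [525.8, 42.2, 24.2]
tool_rot: [[0.283, 0.959, 0.0], [0.959, -0.283, 0.001], [0.001, 0.0, -1.0]]
ft_force: [-2.5, 0.2, 6.5]
finger_gap: 10.1
finger_force: 98.5
```

```bash
python3 st.py
```

```text
22.05 [525.8  42.2  24.2] a 73.56 shift [ 0.09 -0.16] F [-2.5  0.2  6.5] M [ 0.092  0.481 -0.744] 10.08287491999661 98.49237442016602 j6 8.6
```

>>> {"api": "step_arm", "payload": {"series": [[[0,0,0],-1],[[0,0,0],-1]]}}

```text
clock: 22.25
eef_pos: [525.9, 42.2, 24.3]
tool_rot: [[0.25, 0.968, 0.0], [0.968, -0.25, 0.001], [0.001, 0.0, -1.0]]
ft_force: [-2.5, -0.3, 6.3]
finger_gap: 10.4
finger_force: 98.8
```

```bash
python3 st.py
```

```text
22.25 [525.9  42.2  24.3] a 75.52 shift [ 0.1 -0.2] F [-2.5 -0.3  6.3] M [ 0.007  0.45  -0.945] 10.389042338928906 98.83631229400635 j6 6.7
```

>>> {"api": "step_arm", "payload": {"series": [[[0,0,0],0]]}}

```text
clock: 22.35
eef_pos: [525.8, 42.1, 24.2]
tool_rot: [[0.251, 0.968, 0.0], [0.968, -0.251, 0.001], [0.001, 0.0, -1.0]]
ft_force: [-1.6, 0.8, 6.5]
finger_gap: 9.9
finger_force: 98.6
```

```bash
python3 st.py
```

```text
22.35 [525.8  42.1  24.2] a 75.49 shift [ 0.12 -0.18] F [-1.6  0.8  6.5] M [ 0.077  0.409 -0.85 ] 9.932035975775614 98.59174489974976 j6 6.7
```

>>> {"api": "step_arm", "payload": {"series": [[[0,0,0],0]]}}

```text
clock: 22.45
eef_pos: [525.9, 42.1, 24.2]
tool_rot: [[0.251, 0.968, 0.0], [0.968, -0.251, 0.001], [0.001, 0.0, -1.0]]
ft_force: [-3.1, 0.4, 5.9]
finger_gap: 10.2
finger_force: 98.6
```

```bash
python3 st.py
```

```text
22.45 [525.9  42.1  24.2] a 75.48 shift [ 0.15 -0.2 ] F [-3.1  0.4  5.9] M [ 0.125  0.479 -0.812] 10.200567352447045 98.59077572822571 j6 6.7
```

>>> {"api": "step_arm", "payload": {"series": [[[0,0,0],0]]}}

```text
clock: 22.55
eef_pos: [525.9, 42.1, 24.2]
tool_rot: [[0.251, 0.968, 0.0], [0.968, -0.251, 0.001], [0.001, 0.0, -1.0]]
ft_force: [-2.1, 1.0, 6.5]
finger_gap: 10.3
finger_force: 98.6
```

```bash
python3 st.py
```

```text
22.55 [525.9  42.1  24.2] a 75.48 shift [ 0.12 -0.19] F [-2.1  1.   6.5] M [ 0.084  0.446 -0.834] 10.30391852132613 98.59161972999573 j6 6.7
```

>>> {"api": "step_arm", "payload": {"series": [[[0,0,0],0],[[0,0,0],0],[[0,0,0],0],[[0,0,0],0],[[0,0,0],0]], "gripper": 0.75}}

```text
clock: 23.05
eef_pos: [525.5, 42.0, 23.3]
tool_rot: [[0.247, 0.969, -0.0], [0.969, -0.247, -0.0], [-0.0, -0.0, -1.0]]
ft_force: [-0.2, 0.1, 0.4]
finger_gap: 64.0
finger_force: 0.0
```

>>> {"api": "step_arm", "payload": {"series": [[[0,0,-1],0],[[0,0,-3],0],[[0,0,-4],0],[[0,0,-3],0],[[-2,0,-1],0],[[-3,0,0],0],[[-2,0,0],0],[[0,0,0],0],[[0,0,0],0]]}}

```text
clock: 23.95
eef_pos: [508.3, -25.8, 143.9]
tool_rot: [[0.248, 0.969, 0.001], [0.969, -0.248, 0.0], [0.0, 0.001, -1.0]]
ft_force: [-0.5, 0.7, -0.8]
finger_gap: 64.4
finger_force: 0.0
```

```bash
python3 st.py
python3 - <<'E'
from h import *
w=shot("wrist","w8")
c=cv2.resize(w["frame"][:300,180:460],None,fx=2,fy=2,interpolation=cv2.INTER_CUBIC)
cv2.imwrite("pics/c8.png",c[:,:,::-1])
E
```

```text
23.95 [508.3 -25.8 143.9] a 75.62 shift [70.28 -0.09] F [-0.5  0.7 -0.8] M [-0.01  -0.031  0.029] 64.43089263367631 0.0 j6 -1.3
```

View pics/c8.png

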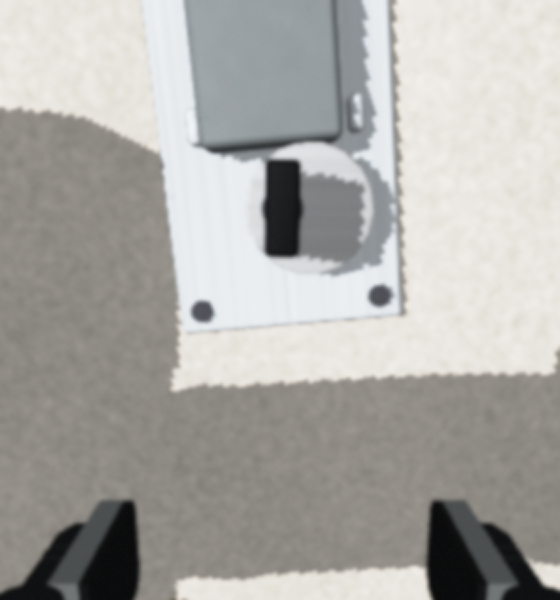

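The disc now bears on the hub's near end at (320,145), the hub lies flat and square between the posts, and the gripper is clear. I'm handing it in.

```bash
python3 -c "
from plant import job
print(job.close_job())"
```

```text
the job is handed in; nothing more can be done
None
```

The hub is seated flat between the posts and the knob is turned until its lobe presses the hub against the stop with an estimated 11 to 13 N (from knob torque, not measured directly); everything is released and the job is handed in, but no verdict came back.

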